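# Return the check weight and hold the case lid open

## Robot

A 7-joint arm with a two-finger parallel gripper is mounted at the origin on a cart in front of the work surface, level with it; the furniture and walls round the work are solid. World frame = base frame: x ahead of the robot, y to its left, z up, the work surface at z = 0. Lengths are in m, angles in rad, forces in N, time in s.
With the tool pointing down it reaches from about 0.425 to 0.875 m from the base axis. Payload 8.4 kg.
Tool frame: the origin (TCP) lies midway between the tips of the shut fingers; the grasp point (between the pads) lies r.hold_point_z behind it (r.hold_point_z is the distance from the TCP to the grasp point, in m); z points along the fingers, y is the line along which they close (so a half turn about z gives the same grasp; the last joint's range is limited). The gripper opens to 87 mm and grips with 3 to 60 N. Pads are 19 mm wide; open, the fingers measure 117 mm over their backs; the gripper's body (75 mm by 190 mm) begins 51 mm behind the grasp point.
Start: joints at [1.184, 0.333, 0.04, 1.465, -0.013, 1.343, -0.059], TCP at [0.184, -0.623, 0.223] pointing down, gripper open.
Joint ranges: [-2.58, 2.58], [-0.38, 2.09], [-1.3, 1.39], [0.25, 2.4], [-1.5, 4.64], [0.08, 2.09], [-2.65, 2.65]. Speed limits (rad/s): [2.22, 2.22, 2.79, 2.79, 3.14, 3.14, 3.14].

## Interface

Orientations are given as [roll, pitch, yaw] about the fixed x, y, z axes, in that order (R = Rz(yaw) Ry(pitch) Rx(roll)).
In Python, from cell import r, viewer gives the robot as it stands.
- The arm moves only by the shell command python3 -m crank 'ROWS'. ROWS is JSON, a list of rows, each a list of 5 numbers: the shift along the tool's x, y, z in cm, then the turn about the tool's z in rad, then the gripper's target within -1 to 1 (shut at 1, half-way at 0, fully open at -1). In form: [[dx, dy, dz, turn, claw], ...]. A call has 1 to 20 rows; each row shifts and turns the commanded pose from where the row before left it, along the tool's axes as they then stand; what a row does not reach is not made up. A row lasts 1/8 s, in which the tool goes at most 62.5 mm and 10.7 degrees, less where a joint would pass 70% of its speed; a pose out of reach is approached as far as the arm can. A call with a gripper value outside its range is refused whole. The fingers move at their own pace and stop on an object; the grip force is fixed at half the most. Time passes only in rows, so rows that do not move let the fingers close. It gives the time, the measured TCP pose, the force, the opening and the grip force at its end, in the units of the state.
- r.get_obs(): the state, without advancing time (a new reading comes with each control period).
- viewer.camera(name): name is "side" or "top"; returns a dict with "color" (420x560x3 uint8, red, green, blue), "fov_y" (degrees; the focal length in pixels is half the picture's height over the tangent of half this angle, whatever the lens; pixels are square), "cx", "cy" (the principal point, pixels), "R" (3x3) and "t" (3): a world point X has camera coordinates R X + t. Camera axes: x right, y down, z forward; pixel columns grow to the right and rows downward; lengths in m; the calibration is good to about 2 mm. A picture is of the moment at which its call begins. There is no depth.
- r.close_job(): hands the job in; it is judged then, once.
Trained networks look in a picture, given as the dict that the camera call returned (one of the last four; its "shot" number tells which), for a name from the list of things; names that differ only in an ending like _2 or _b are one class to them, and where a whole thing is asked for, a point or a joint stands for the part that bears it (a point fixed in the world has none). Each returns a list of dicts, best first, with "confidence" (0 to 1); they miss things now and then, are a little off and sometimes report something else, mostly with a low value. They report only what shows in the picture. A call takes as long as a camera call. They do not tell look-alikes from the thing itself.
- viewer.spot_in(picture, name): "xyz" ([x, y, z] in m, in the coordinates of the camera as it stood for that picture, good to about 4 mm: the middle of the surface that is visible of it).
- viewer.trace(picture, name): "region" (420x560 bool, what is visible of it).
- viewer.mark_of(picture, name): "xyz" ([x, y, z] in m, in the coordinates of the camera as it stood for that picture, good to about 4 mm: a listed point, or the origin of a listed thing).
The state is a dict: "clock": time; "q": joint angles; "qd": joint speeds; "joint_torque": joint torques, N m; "eef_pos": TCP position; "eef_rot": TCP orientation; "force": force on the tool from outside, world axes, zero at the start; "moment": the same for the moment, N m; "grip_width": finger opening in m; "gripper_force": force on a finger pad.
Only numpy, scipy, OpenCV 4.12 (cv2) and the standard library are available. Lean on these libraries where they do the work, as an engineer would, in place of code of your own. Each camera call takes 0.05 s, during which the arm holds its last target. There are 200 camera calls.

## Task

Put the yellow-banded check weight back into its own yellow socket in the weight case, fully home, and let go of it. Then raise the lid of the case's small-weights box by its black lug and hold it open at 45 degrees so that I can count what is inside: finish while still holding the lid there, since it falls shut if you let go. Leave the blue and red weights and the other things on the bench where they are.

Things in the scene. Friction and masses are not known exactly. Their poses are not given: they have to be found in the camera images.
- case: wooden weight case, fixed: board 184 (x) x 232 (y) x 8 mm; at y = +78 mm a row of three coloured socket blocks; at y = -49 mm a box 150 (x) x 130 (y) mm, rim 62 mm above the worktop, with an 8 mm hinged lid. Origin at the centre of the board's underside; +x from the lug side (front) to the hinge side (back), +y to the socket row, z up
- lid (a joint): lid angle in rad: 0 shut (level), grows as the front edge is raised, 0.785 is 45 degrees, stop at 1.4. No spring; the lid (0.22 kg) falls shut by its own weight from every angle
- lid_hinge (a point): middle of the lid's hinge axis, at the back rim of the box, 62 mm above the worktop (fixed); the axis runs along the case's y
- lid_lug (a point): grip point: centre of the round end (18 mm diameter) of the black lug at the middle of the lid's front edge. Lug 18 mm wide (case y), 14 mm thick, reaching 39 mm out from the edge; pinch it across its width from above, 30 mm from the lid's edge. Lid shut: this point is 180 mm in front of the hinge axis and 4 mm above it; it turns about that axis with the lid
- socket_yellow_hole0 (a point): centre of the mouth of the round socket in the yellow plastic block (56 x 56 mm, 36 mm tall, level top 44 mm above the worktop); 33 mm wide, 26 mm deep, so a weight fully in it has its underside 26 mm below this point and stands 40 mm above it. The three blocks stand in one row along the case's x, 60 mm apart, in any order
- socket_blue_hole0 (a point): centre of the mouth of the round socket in the blue plastic block (56 x 56 mm, 36 mm tall, level top 44 mm above the worktop); 33 mm wide, 26 mm deep, so a weight fully in it has its underside 26 mm below this point and stands 40 mm above it. The three blocks stand in one row along the case's x, 60 mm apart, in any order. Stays empty
- socket_red_hole0 (a point): centre of the mouth of the round socket in the red plastic block (56 x 56 mm, 36 mm tall, level top 44 mm above the worktop); 33 mm wide, 26 mm deep, so a weight fully in it has its underside 26 mm below this point and stands 40 mm above it. The three blocks stand in one row along the case's x, 60 mm apart, in any order. Holds the red weight
- weight_yellow: steel cylindrical check weight, 30 mm diameter, 66 mm tall, about 0.35 kg, upright, with a yellow band round its middle (30 to 40 mm up) and a yellow disc on its flat top; origin at the centre of its underside, z up along its axis. Stands on the worktop to the left or right of the case at the start
- weight_blue: steel cylindrical check weight, 30 mm diameter, 66 mm tall, about 0.35 kg, upright, with a blue band round its middle (30 to 40 mm up) and a blue disc on its flat top; origin at the centre of its underside, z up along its axis. Stands on the worktop on the other side of the case; to be left alone
- weight_red: steel cylindrical check weight, 30 mm diameter, 66 mm tall, about 0.35 kg, upright, with a red band round its middle (30 to 40 mm up) and a red disc on its flat top; origin at the centre of its underside, z up along its axis. Already stands in the red socket; to be left alone
- timer: white bench timer, 60 x 64 x 19 mm, lying flat; origin at the centre of its underside; to be left alone
- forceps: steel forceps, 128 x 16 x 9 mm, lying flat; origin at the centre of its underside; to be left alone
- marker: black marker pen, 137 x 11 x 12 mm, lying on the closed dark blue notebook; origin at the centre of its underside; to be left alone
Mind the look-alikes: they are no part of the job. What is shaped like the weight_yellow but orange is not meant.

How it is judged:
By the outcome, as a careful person would: the job done as asked, in the order asked, and still so for the second after the job is handed in, while the arm keeps its last pose, push and grip.
It also fails if it takes over 51 s, if anything falls off the work surface, if the arm or the gripper's body presses on something with over 40 N, if the wrist force passes 120 N, or if a joint passes its speed limit or range.

## Working session

There is one attempt and no reset: what is moved stays moved. The work goes in short steps, Python scripts to look and compute and a shell command to move; the robot and the scene stay as the last step left them, time stands still between calls to the robot, and variables do not carry over. Pictures are saved under pics/ and viewed, at most 10 in all, crops included, and the job is handed in when it is done.

```bash
mkdir -p pics; cat > h.py <<'E'
from cell import r, viewer
import numpy as np, cv2
def W(p,x): return np.array(p["R"]).T@(np.array(x)-np.array(p["t"]))
def P(p,X):
    c=np.array(p["R"])@np.array(X)+np.array(p["t"]); f=p["color"].shape[0]/2/np.tan(np.radians(p["fov_y"])/2)
    return c[:2]/c[2]*f+[p["cx"],p["cy"]]
def save(p,n): cv2.imwrite("pics/"+n,cv2.cvtColor(p["color"],cv2.COLOR_RGB2BGR))
E
python3 - <<'E'
from h import *
np.set_printoptions(precision=4,suppress=True)
for c in ["top","side"]:
    p=viewer.camera(c); save(p,c+"1.png"); print(c, "cam at",W(p,[0,0,0]))
    for n in ["case","lid_hinge","lid_lug","socket_yellow_hole0","socket_blue_hole0","socket_red_hole0","weight_yellow","weight_blue","weight_red","timer","forceps","marker"]:
        for d in viewer.mark_of(p,n)[:3]:
            w=W(p,d["xyz"]); print(n,w,P(p,w).round(),round(d["confidence"],2))
o=r.get_obs(); print(o["clock"],o["eef_pos"],o["eef_rot"],r.hold_point_z,o["grip_width"],o["force"])
E
```

```text
top cam at [ 0.3264 -0.0409  1.2021]
case [ 0.5454  0.0597 -0.0028] [241. 207.] 0.98
case [0.6457 0.3474 0.0135] [147. 170.] 0.36
lid_hinge [0.6224 0.0227 0.0653] [254. 177.] 0.69
lid_lug [0.444  0.0029 0.0689] [258. 238.] 0.9
socket_yellow_hole0 [0.5997 0.1443 0.0453] [212. 185.] 0.84
socket_yellow_hole0 [0.478  0.1329 0.0214] [215. 227.] 0.45
socket_blue_hole0 [0.5352 0.1362 0.0423] [213. 207.] 0.76
socket_red_hole0 [0.4788 0.1362 0.0422] [212. 226.] 0.81
weight_yellow [ 0.4643 -0.3157 -0.0038] [366. 237.] 0.55
weight_yellow [ 0.5258 -0.2546 -0.0025] [345. 216.] 0.49
weight_blue [ 0.436   0.3436 -0.0016] [143. 240.] 0.43
weight_red [0.4765 0.1376 0.0198] [213. 228.] 0.45
timer [ 0.5799 -0.4764 -0.0019] [418. 201.] 0.69
forceps [ 0.4309 -0.466  -0.0003] [417. 250.] 0.47
marker [0.6482 0.3471 0.0148] [147. 169.] 0.55
side cam at [0.5676 1.1159 0.6205]
case [ 0.5476  0.0606 -0.0009] [268. 254.] 0.77
case [0.6489 0.3461 0.0154] [224. 315.] 0.65
lid_hinge [0.6261 0.0193 0.0608] [240. 228.] 0.78
lid_hinge [0.4748 0.132  0.0166] [296. 262.] 0.18
lid_lug [0.4437 0.0003 0.0619] [304. 224.] 0.6
lid_lug [0.477  0.132  0.0164] [295. 262.] 0.34
socket_yellow_hole0 [0.5995 0.1428 0.0418] [249. 256.] 0.94
socket_blue_hole0 [0.5338 0.1376 0.0409] [274. 255.] 0.57
socket_red_hole0 [0.48   0.1323 0.0428] [295. 254.] 0.77
weight_yellow [ 0.5268 -0.2483 -0.0029] [273. 209.] 0.73
weight_yellow [ 0.4681 -0.3117 -0.0019] [289. 201.] 0.59
weight_blue [ 0.439   0.3462 -0.0022] [319. 320.] 0.89
weight_red [0.4443 0.0045 0.0606] [304. 225.] 0.66
weight_red [0.4792 0.1306 0.0172] [295. 262.] 0.63
timer [ 0.5842 -0.4806 -0.0019] [257. 184.] 0.52
forceps [ 0.4294 -0.4635  0.0001] [296. 185.] 0.57
1.3 [ 0.1845 -0.6232  0.2225] [-3.1415  0.      0.2877] 0.0187 0.08678583320927653 [ 1.3456  0.1223 -0.304 ]
```

```bash
python3 - <<'E'
from h import *
a=cv2.imread("pics/top1.png"); b=cv2.imread("pics/side1.png")
A=cv2.resize(a[150:290,110:450],None,fx=2.3,fy=2.3,interpolation=cv2.INTER_CUBIC)
B=cv2.resize(b[170:350,200:400],None,fx=1.45,fy=1.45)
cv2.imwrite("pics/topc.png",A)
C=cv2.resize(a[200:260,325:405],None,fx=5,fy=5,interpolation=cv2.INTER_CUBIC); D=cv2.resize(b[175:235,245:325],None,fx=5,fy=5,interpolation=cv2.INTER_CUBIC)
cv2.imwrite("pics/wy.png",np.hstack([C,D]))
E
```

```text
(no output)
```

View pics/topc.png

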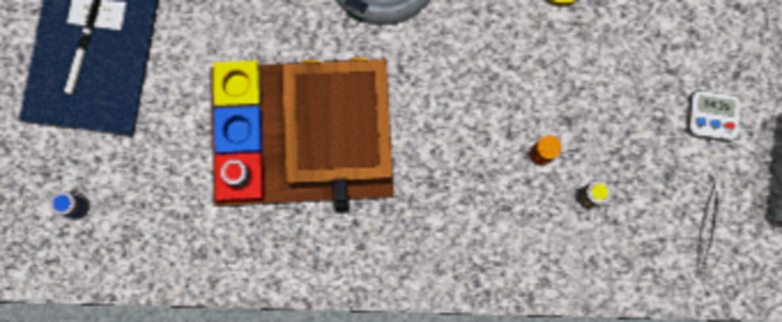

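View pics/wy.png

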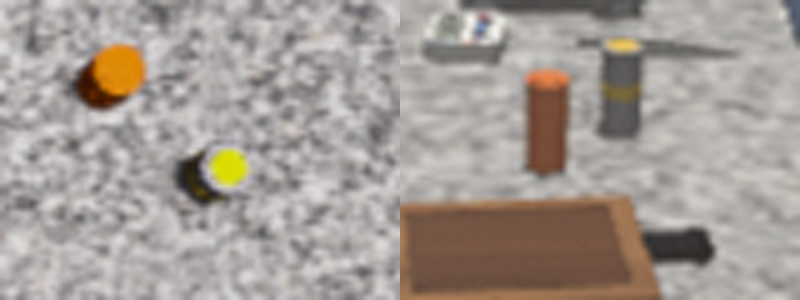

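View pics/side1.png

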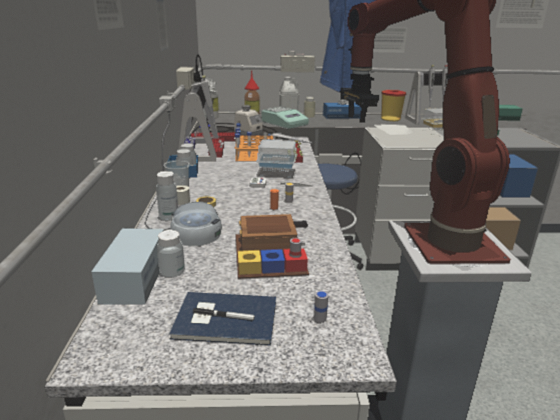

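Two candidates for the weight. Top (345,216) / side (273,199) is orange all over, so it is the look-alike. Top (370,234) / side (289,190) is steel with a yellow band and a yellow top, so it is the one meant, and the crop confirms it. The sockets in the top view are yellow (212,185), blue (213,207, empty) and red (212,226, holding the red weight). The lug is at (258,238).

```bash
cat >> h.py <<'E'
def ray(p,u,z):
    f=p["color"].shape[0]/2/np.tan(np.radians(p["fov_y"])/2)
    d=np.array(p["R"]).T@np.array([(u[0]-p["cx"])/f,(u[1]-p["cy"])/f,1]); o=W(p,[0,0,0])
    return o+d*(z-o[2])/d[2]
def blob(p,lo,hi,c,rad):
    h=cv2.cvtColor(p["color"],cv2.COLOR_RGB2HSV); m=cv2.inRange(h,lo,hi)
    k=np.zeros_like(m); cv2.circle(k,(int(c[0]),int(c[1])),rad,255,-1); y,x=np.nonzero(m&k)
    return np.array([x.mean(),y.mean()]),len(x)
E
python3 - <<'E'
from h import *
from scipy.optimize import least_squares
np.set_printoptions(precision=4,suppress=True)
pt=viewer.camera("top"); ps=viewer.camera("side")
u,n=blob(pt,(25,150,130),(33,255,255),(371,234),7); print("disc top",u,n,ray(pt,u,.066))
u,n=blob(ps,(18,80,120),(33,255,255),(289,184),5); print("disc side",u,n,ray(ps,u,.066))
for p,nm in((pt,"t"),(ps,"s")):
    for c,l,h in(("yellow",(25,150,60),(33,255,255)),("blue",(100,150,60),(125,255,255))):
        m=cv2.inRange(cv2.cvtColor(p["color"],cv2.COLOR_RGB2HSV),l,h)
        X=[.5997,.1436,.044] if c=="yellow" else [.5345,.137,.044]
        q=P(p,X); k=np.zeros_like(m); cv2.circle(k,tuple(int(v) for v in q),17,255,-1)
        cn=max(cv2.findContours(m&k,cv2.RETR_EXTERNAL,cv2.CHAIN_APPROX_NONE)[0],key=cv2.contourArea)
        print(nm,c,"block rect",cv2.minAreaRect(cn), ray(p,cv2.minAreaRect(cn)[0],.044))
obs=[((0,0),(.5454,.0597)),((0,0),(.5476,.0606)),(1,(.6224,.0227)),(1,(.6261,.0193)),(2,(.444,.0029)),(2,(.4437,.0003)),
((60,78),(.5997,.1443)),((60,78),(.5995,.1428)),((0,78),(.5352,.1362)),((0,78),(.5338,.1376)),((-60,78),(.4788,.1362)),((-60,78),(.48,.1323))]
def T(v,k):
    l={1:(v[3],-.049),2:(v[3]-.18,-.049)}.get(k) if isinstance(k,int) else (k[0]/1e3,k[1]/1e3)
    c,s=np.cos(v[2]),np.sin(v[2]); return np.array([v[0]+c*l[0]-s*l[1],v[1]+s*l[0]+c*l[1]])
s=least_squares(lambda v:np.concatenate([T(v,k)-o for k,o in obs]),[.54,.06,.1,.075])
v=s.x; print(v,np.sqrt(s.cost*2/24)); 
print("hinge",T(v,1),"lug",T(v,2),"yel",T(v,(60,78)))
E
```

```text
disc top [370.25   232.9167] 36 [ 0.4688 -0.3124  0.066 ]
disc side [289.3333 183.6667] 12 [ 0.4681 -0.3099  0.066 ]
t yellow block rect ((212.5, 185.5), (19.0, 19.0), 90.0) [0.5975 0.1423 0.044 ]
t blue block rect ((213.0, 205.5), (19.0, 20.0), 90.0) [0.5382 0.1376 0.044 ]Traceback (most recent call last):
  File "<stdin>", line 12, in <module>
ValueError: max() iterable argument is empty
```

```bash
python3 - <<'E'
import numpy as np
from scipy.optimize import least_squares
np.set_printoptions(precision=4,suppress=True)
obs=[((0,0),(.5454,.0597)),((0,0),(.5476,.0606)),(1,(.6224,.0227)),(1,(.6261,.0193)),(2,(.444,.0029)),(2,(.4437,.0003)),
((60,78),(.5997,.1443)),((60,78),(.5995,.1428)),((0,78),(.5352,.1362)),((0,78),(.5338,.1376)),((-60,78),(.4788,.1362)),((-60,78),(.48,.1323)),((60,78),(.5975,.1423)),((0,78),(.5382,.1376))]
def T(v,k):
    l={1:(v[3],-.049),2:(v[3]-.18,-.049)}.get(k) if isinstance(k,int) else (k[0]/1e3,k[1]/1e3)
    c,s=np.cos(v[2]),np.sin(v[2]); return np.array([v[0]+c*l[0]-s*l[1],v[1]+s*l[0]+c*l[1]])
s=least_squares(lambda v:np.concatenate([T(v,k)-o for k,o in obs]),[.54,.06,.1,.075])
v=s.x; print(v,np.sqrt(s.cost*2/24)); 
print("hinge",T(v,1),"lug",T(v,2),"yel",T(v,(60,78)))
y=.2877;d=np.array([.468-.1845,-.312+.6232]);print("tool shift cm", 100*np.array([np.cos(y)*d[0]+np.sin(y)*d[1],np.sin(y)*d[0]-np.cos(y)*d[1]]))
E
```

```text
[0.5456 0.0607 0.0971 0.0737] 0.0019424642730168605
hinge [0.6237 0.019 ] lug [0.4446 0.0016] yel [0.5978 0.1441]
tool shift cm [ 36.015  -21.7967]
```

```bash
python3 -m crank '[[2,-1.2,0,0,-1],[3,-1.8,0,0,-1],[3,-1.8,0,0,-1],[3,-1.8,0,0,-1],[3,-1.8,0,0,-1],[3,-1.8,0,0,-1],[3,-1.8,0,0,-1],[3,-1.8,0,0,-1],[3,-1.8,0,0,-1],[3,-1.8,0,0,-1],[3,-1.8,0,0,-1],[3,-1.8,0,0,-1],[1,-0.8,0,0.1,-1],[0,0,0,0.09,-1],[0,0,0,0,-1]]'; cat > d.py <<'E'
import sys
from h import *
t=list(map(float,sys.argv[1:3])); o=r.get_obs(); e=o["eef_pos"]; y=o["eef_rot"][2]; d=np.array(t)-np.array(e[:2])
print(o["clock"],"pos",np.round(e,4),"rot",np.round(o["eef_rot"],3),"tool dx,dy cm",np.round(100*np.array([np.cos(y)*d[0]+np.sin(y)*d[1],np.sin(y)*d[0]-np.cos(y)*d[1]]),2))
E
python3 d.py .468 -.312
```

```text
clock: 3.28
eef_pos: [0.4682, -0.3107, 0.2227]
eef_rot: [3.142, -0.0, 0.1]
force: [-0.1, 0.1, 0.3]
grip_width: 0.0869
gripper_force: 0.0
3.275 pos [ 0.4682 -0.3107  0.2227] rot [ 3.142 -0.     0.1  ] tool dx,dy cm [-0.03  0.13]
```

```bash
python3 -m crank '[[0,0.1,3,0,-1],[0,0,4,0,-1],[0,0,4,0,-1],[0,0,4,0,-1],[0,0,3,0,-1],[0,0,1,0,-1],[0,0,0,0,-1],[0,0,0,0,1],[0,0,0,0,1],[0,0,0,0,1],[0,0,0,0,1],[0,0,0,0,1],[0,0,0,0,1]]'; python3 -m crank '[[0,0,-2,0,1],[0,0,-4,0,1],[0,0,-4,0,1],[0,0,-4,0,1],[0,0,0,0,1]]'; python3 d.py .5978 .1441
```

```text
clock: 4.9
eef_pos: [0.4679, -0.313, 0.0325]
eef_rot: [-3.142, 0.0, 0.098]
force: [-0.7, 0.5, -0.2]
grip_width: 0.0351
gripper_force: 0.0
clock: 5.52
eef_pos: [0.4693, -0.3138, 0.1754]
eef_rot: [3.138, -0.004, 0.098]
force: [-0.1, 0.3, -3.6]
grip_width: 0.0291
gripper_force: 30.0
5.525 pos [ 0.4693 -0.3138  0.1754] rot [ 3.138 -0.004  0.098] tool dx,dy cm [ 17.25 -44.32]
```

```bash
python3 -m crank '[[0.7,-2,0,0,1],[1.4,-3.5,0,0,1],[1.4,-3.5,0,0,1],[1.4,-3.5,0,0,1],[1.4,-3.5,0,0,1],[1.4,-3.5,0,0,1],[1.4,-3.5,0,0,1],[1.4,-3.5,0,0,1],[1.4,-3.5,0,0,1],[1.4,-3.5,0,0,1],[1.4,-3.5,0,0,1],[1.4,-3.5,0,0,1],[1.4,-3.5,0,0,1],[0.2,-0.8,0,0,1],[0,0,0,0,1],[0,0,0,0,1]]'; python3 d.py .5978 .1441
python3 - <<'E'
from h import *
p=viewer.camera("side"); q=viewer.camera("top")
def crop(p,X): 
    u=P(p,X).astype(int); return cv2.resize(cv2.cvtColor(p["color"],cv2.COLOR_RGB2BGR)[u[1]-40:u[1]+40,u[0]-40:u[0]+40],(400,400),interpolation=cv2.INTER_CUBIC)
cv2.imwrite("pics/a.png",np.hstack([crop(p,[.5978,.1441,.1]),crop(q,[.5978,.1441,.1])])); print(P(p,[.5978,.1441,.1]))
for n in("weight_yellow","socket_yellow_hole0"):
  for k in (p,q):
    for d in viewer.mark_of(k,n)[:2]: print(n,W(k,d["xyz"]),d["confidence"])
E
```

```text
clock: 7.52
eef_pos: [0.5999, 0.1488, 0.1719]
eef_rot: [3.141, 0.001, 0.097]
force: [0.9, -0.1, -3.3]
grip_width: 0.0287
gripper_force: 30.0
7.525 pos [0.5999 0.1488 0.1719] rot [3.141e+00 1.000e-03 9.700e-02] tool dx,dy cm [-0.25  0.44]
[248.97805241 236.46787562]
weight_yellow [ 0.52583623 -0.24883509 -0.00143935] 0.57
weight_yellow [0.60051797 0.15240545 0.13212433] 0.51
weight_yellow [ 0.52388854 -0.25422315 -0.00126305] 0.56
```

View pics/a.png

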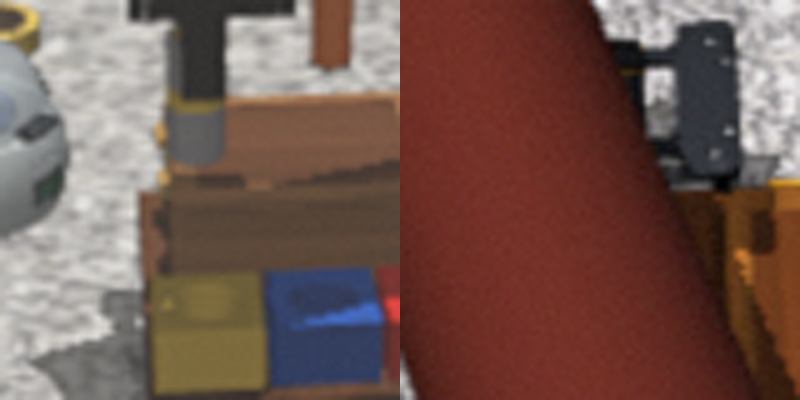

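The weight hangs upright from the gripper: in the side crop its bottom is at (198,160). The yellow hole is centred near (206,298) in the same crop. The arm hides the socket in the top view.

```bash
python3 - <<'E'
from h import *
np.set_printoptions(precision=4,suppress=True)
p=viewer.camera("side"); o=[208,196]; c=lambda a,b:(o[0]+a/5-.4,o[1]+b/5-.4)
e=r.get_obs()["eef_pos"]
for z in (.125,.130,.135,.14,.145): print(z,P(p,[e[0],e[1]+.0,z]),"seen",c(198,155), ray(p,c(198,155),z))
print("hole",ray(p,c(206,298),.044)); 
b=cv2.cvtColor(p["color"],cv2.COLOR_RGB2BGR)[230:285,225:305]; cv2.imwrite("pics/b.png",cv2.resize(b,(800,550),interpolation=cv2.INTER_CUBIC))
E
```

```text
0.125 [247.7611 228.6404] seen (247.2, 226.6) [0.6021 0.1385 0.125 ]
0.13 [247.7343 226.8425] seen (247.2, 226.6) [0.6017 0.1484 0.13  ]
0.135 [247.7075 225.0376] seen (247.2, 226.6) [0.6014 0.1582 0.135 ]
0.14 [247.6806 223.2258] seen (247.2, 226.6) [0.601  0.1681 0.14  ]
0.145 [247.6535 221.407 ] seen (247.2, 226.6) [0.6007 0.178  0.145 ]
hole [0.599  0.1415 0.044 ]
```

View pics/b.png

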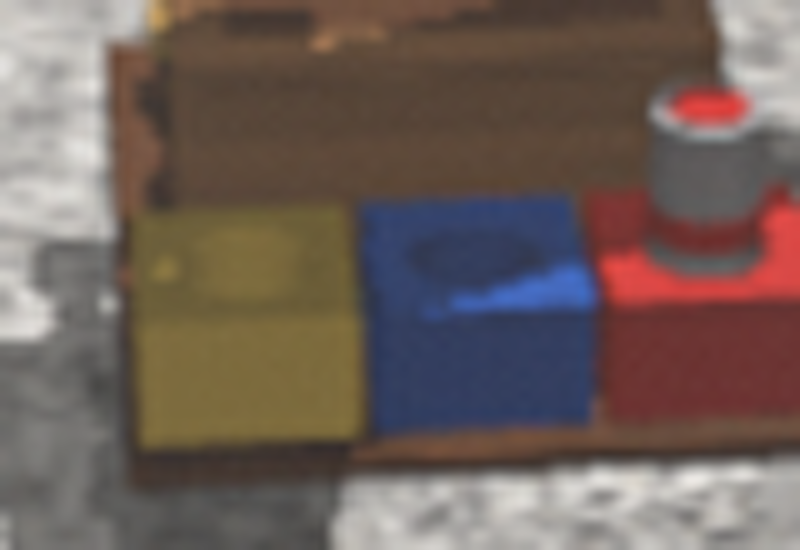

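```bash
python3 -m crank '[[-0.3,0.55,1,0,1],[0,0,2.5,0,1],[0,0,2.5,0,1],[0,0,1.5,0,1],[0,0,0.4,0,1],[0,0,0,0,1]]'; python3 d.py .5975 .143; python3 - <<'E'
from h import *
p=viewer.camera("side")
b=cv2.cvtColor(p["color"],cv2.COLOR_RGB2BGR)[215:270,215:295]; cv2.imwrite("pics/c.png",cv2.resize(b,(800,550),interpolation=cv2.INTER_CUBIC))
E
```

```text
clock: 8.62
eef_pos: [0.5981, 0.1444, 0.0939]
eef_rot: [-3.141, -0.0, 0.098]
force: [-0.5, 0.6, -3.4]
grip_width: 0.0295
gripper_force: 30.0
8.625 pos [0.5981 0.1444 0.0939] rot [-3.141 -0.     0.098] tool dx,dy cm [-0.07  0.14]
```

View pics/c.png

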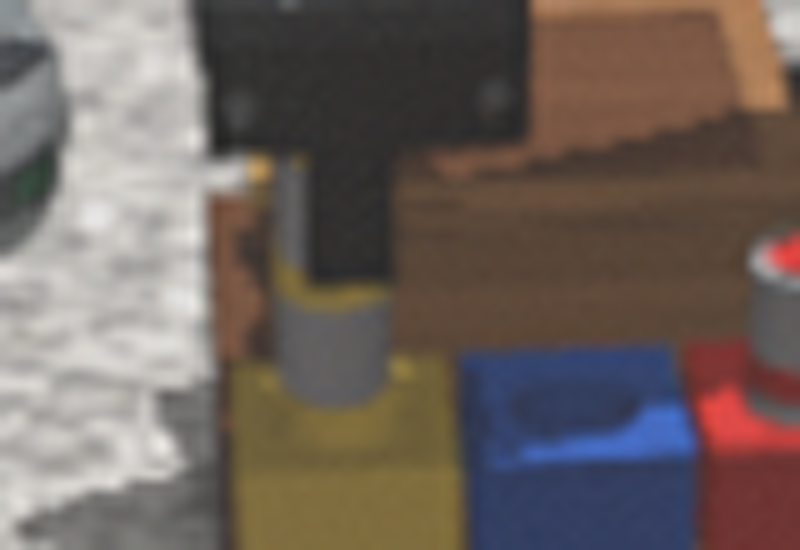

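The weight is just above the yellow block, centred at column 334. The hole is centred at column 345, so I shift about 2 mm towards −x before going in.

```bash
python3 -m crank '[[-0.2,0.12,0.3,0,1],[0,0,0.4,0,1],[0,0,0.3,0,1],[0,0,0,0,1]]'; python3 -m crank '[[0,0,0.3,0,1],[0,0,0.3,0,1],[0,0,0,0,1]]'; python3 d.py .5962 .143
```

```text
clock: 9.18
eef_pos: [0.5958, 0.1429, 0.0832]
eef_rot: [3.142, 0.001, 0.098]
force: [0.5, 0.4, -2.5]
grip_width: 0.0294
gripper_force: 30.0
clock: 9.55
eef_pos: [0.5958, 0.1429, 0.0772]
eef_rot: [3.142, 0.001, 0.098]
force: [0.7, -0.9, -3.2]
grip_width: 0.0292
gripper_force: 30.0
9.55 pos [0.5958 0.1429 0.0772] rot [3.142e+00 1.000e-03 9.800e-02] tool dx,dy cm [ 0.04 -0.01]
```

```bash
python3 -m crank '[[0,0,0.3,0,1],[0,0,0.2,0,1],[0,0,0,0,1]]'; python3 -m crank '[[0,0,0.3,0,1],[0,0,0,0,1]]'
```

```text
clock: 9.93
eef_pos: [0.5959, 0.1429, 0.0723]
eef_rot: [-3.142, 0.0, 0.098]
force: [-0.4, 0.0, -3.5]
grip_width: 0.0293
gripper_force: 30.0
clock: 10.18
eef_pos: [0.5958, 0.1429, 0.0693]
eef_rot: [3.142, 0.001, 0.098]
force: [0.3, 0.0, -3.6]
grip_width: 0.0293
gripper_force: 30.0
```

```bash
python3 -m crank '[[0,0,0.4,0,1],[0,0,0.3,0,1],[0,0,0,0,1]]'; python3 -m crank '[[0,0,0.3,0,1],[0,0,0,0,1]]';python3 -m crank '[[0,0,0.2,0,1],[0,0,0,0,1]]'
```

```text
clock: 10.55
eef_pos: [0.5958, 0.1429, 0.0622]
eef_rot: [3.142, 0.001, 0.098]
force: [0.5, 0.0, -2.3]
grip_width: 0.0292
gripper_force: 30.0
clock: 10.8
eef_pos: [0.5958, 0.1429, 0.0593]
eef_rot: [3.142, 0.0, 0.098]
force: [0.4, -0.7, -3.7]
grip_width: 0.029
gripper_force: 30.0
clock: 11.05
eef_pos: [0.5965, 0.143, 0.0584]
eef_rot: [3.142, -0.001, 0.098]
force: [-0.7, -0.4, 3.0]
grip_width: 0.0292
gripper_force: 30.0
```

```bash
python3 -m crank '[[0,0,0.1,0,1],[0,0,0,0,0],[0,0,0,0,0],[0,0,0,0,0],[0,0,-1,0,0],[0,0,-3,0,0],[0,0,-4,0,0],[0,0,-3,0,0]]'; python3 d.py .4446 .0016
```

```text
clock: 12.05
eef_pos: [0.5964, 0.1433, 0.1691]
eef_rot: [-3.141, -0.002, 0.098]
force: [0.3, -0.0, 0.0]
grip_width: 0.0434
gripper_force: 0.0
12.05 pos [0.5964 0.1433 0.1691] rot [-3.141e+00 -2.000e-03  9.800e-02] tool dx,dy cm [-16.49  12.61]
```

```bash
python3 -m crank '[[-1.5,1.2,0,0,0],[-3,2.3,0,0,0],[-3,2.3,0,0,0],[-3,2.3,0,0,0],[-3,2.3,0,0,0],[-3,2.2,0,0,0],[0,0,0,0,0]]'; python3 d.py .4446 .0016
python3 - <<'E'
from h import *
np.set_printoptions(precision=4,suppress=True)
p=viewer.camera("side"); q=viewer.camera("top")
for n in("weight_yellow","weight_red","lid_lug","lid_hinge"):
  for k in (p,q):
    for d in viewer.mark_of(k,n)[:3]: print(n,k is p,W(k,d["xyz"]),d["confidence"])
im=lambda p,a,b,w:cv2.resize(cv2.cvtColor(p["color"],cv2.COLOR_RGB2BGR)[b:b+w,a:a+w],(400,400),interpolation=cv2.INTER_CUBIC)
cv2.imwrite("pics/d.png",np.hstack([im(p,230,190,90),im(q,200,170,90)]))
E
```

```text
clock: 12.92
eef_pos: [0.4429, -0.0004, 0.1673]
eef_rot: [3.14, -0.001, 0.095]
force: [0.7, -0.2, 0.1]
grip_width: 0.0433
gripper_force: 0.0
12.925 pos [ 4.429e-01 -4.000e-04  1.673e-01] rot [ 3.14e+00 -1.00e-03  9.50e-02] tool dx,dy cm [ 0.18 -0.18]
weight_yellow True [ 0.5248 -0.2522 -0.001 ] 0.67
weight_yellow True [0.6006 0.147  0.0187] 0.46
weight_yellow True [0.6511 0.3484 0.0169] 0.36
weight_yellow False [ 0.5232 -0.2529 -0.0028] 0.71
weight_yellow False [0.593  0.1405 0.0196] 0.68
weight_red True [ 0.4363  0.3434 -0.005 ] 0.74
weight_red True [0.4761 0.1308 0.0156] 0.72
weight_red False [0.4779 0.135  0.02  ] 0.46
lid_lug True [0.446  0.0012 0.0638] 0.82
lid_hinge True [0.6271 0.0189 0.0611] 0.86
lid_hinge False [0.6234 0.0188 0.0632] 0.76
```

View pics/d.png

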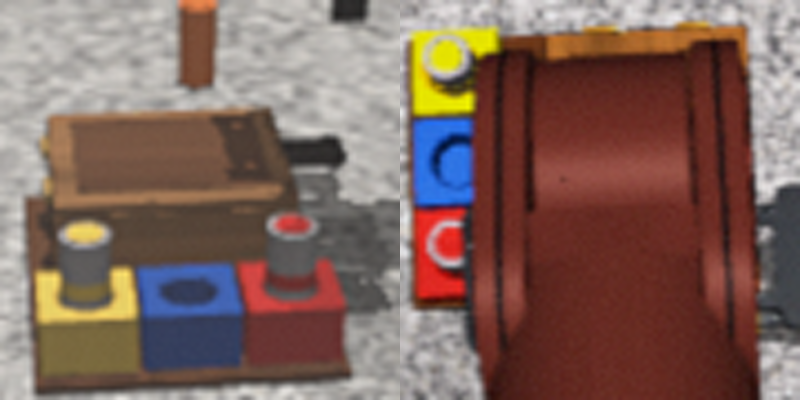

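The yellow weight stands as deep in its socket as the red one: tops at (84,232) and (293,225) in the left crop, each level with its own block. The lug is at (325,150). Next, the lug.

```bash
python3 -m crank '[[0.18,-0.18,2,0,0],[0,0,3,0,0],[0,0,3,0,0],[0,0,2.5,0,0],[0,0,1,0,0],[0,0,0.5,0,0],[0,0,0,0,0]]'; python3 -m crank '[[0,0,0,0,1],[0,0,0,0,1],[0,0,0,0,1],[0,0,0,0,1],[0,0,0,0,1],[0,0,0,0,1]]'; python3 d.py .4446 .0016
```

```text
clock: 14.3
eef_pos: [0.4461, 0.0035, 0.047]
eef_rot: [3.142, -0.0, 0.098]
force: [-0.7, 0.3, -0.0]
grip_width: 0.0434
gripper_force: 0.0
clock: 15.05
eef_pos: [0.4458, 0.0033, 0.0468]
eef_rot: [3.141, -0.0, 0.097]
force: [-0.7, -1.7, 3.9]
grip_width: 0.0176
gripper_force: 30.0
15.05 pos [0.4458 0.0033 0.0468] rot [ 3.141 -0.     0.097] tool dx,dy cm [-0.14  0.15]
```

```bash
python3 -m crank '[[0.04,0,-0.78,0,1],[0.06,0,-0.79,0,1],[0.1,0,-0.78,0,1],[0.14,0,-0.77,0,1],[0.17,0,-0.77,0,1],[0.2,0,-0.76,0,1],[0.24,0,-0.75,0,1],[0.27,0,-0.74,0,1],[0,0,0,0,1]]'; python3 d.py .4446 .0016
```

```text
clock: 16.18
eef_pos: [0.4577, 0.0043, 0.1085]
eef_rot: [3.141, 0.001, 0.098]
force: [-1.7, -4.6, -1.0]
grip_width: 0.0179
gripper_force: 30.0
16.175 pos [0.4577 0.0043 0.1085] rot [3.141e+00 1.000e-03 9.800e-02] tool dx,dy cm [-1.33  0.14]
```

```bash
python3 -m crank '[[0.3,0,-0.73,0,1],[0.33,0,-0.71,0,1],[0.37,0,-0.7,0,1],[0.39,0,-0.68,0,1],[0.42,0,-0.66,0,1],[0.45,0,-0.65,0,1],[0.48,0,-0.62,0,1],[0.5,0,-0.6,0,1],[0.53,0,-0.58,0,1],[0.56,0,-0.55,0,1],[0,0,0,0,1],[0,0,0,0,1]]'; python3 d.py .4446 .0016
python3 - <<'E'
from h import *
np.set_printoptions(precision=4,suppress=True)
p=viewer.camera("side")
for n in ("lid_lug","lid_hinge"):
    for d in viewer.mark_of(p,n)[:2]: print(n,W(p,d["xyz"]),d["confidence"])
b=cv2.cvtColor(p["color"],cv2.COLOR_RGB2BGR)[165:285,210:370]; cv2.imwrite("pics/e.png",cv2.resize(b,(800,600),interpolation=cv2.INTER_CUBIC))
E
```

```text
clock: 17.68
eef_pos: [0.5009, 0.0077, 0.173]
eef_rot: [3.14, 0.001, 0.097]
force: [-0.8, -6.6, -1.1]
grip_width: 0.0177
gripper_force: 30.0
17.675 pos [0.5009 0.0077 0.173 ] rot [3.14e+00 1.00e-03 9.70e-02] tool dx,dy cm [-5.66  0.06]
lid_lug [0.5018 0.0066 0.1885] 0.66
lid_hinge [0.6242 0.0188 0.0617] 0.72
lid_hinge [0.4802 0.1329 0.043 ] 0.35
```

View pics/e.png

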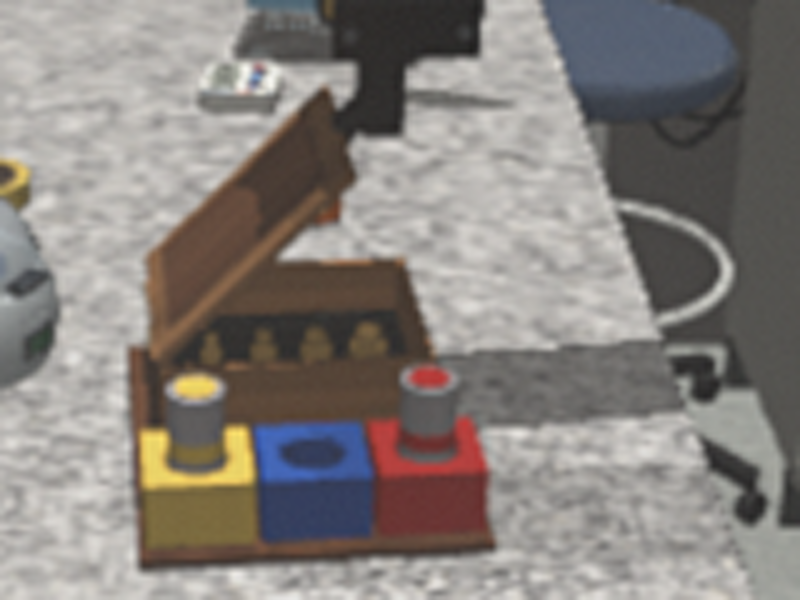

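The lid is open, with its near edge running from (160,355) to (330,95). The lug is still held, and the yellow and red weights stand level in their sockets. The lug's travel, 126 mm up and 55 mm back, gives 45.0°, so I'm handing in.

```bash
python3 -c "
from cell import r
print(r.close_job())"
```

```text
the job is handed in; nothing more can be done
None
```

The yellow-banded weight is fully home in its yellow socket and released, and the arm is holding the lid by its lug at about 45°; I handed the job in at about 18 s, though no verdict came back.

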